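# Zero the two-wheel ring counter by flicking its thumbwheels

### The arm

A 6-joint arm with a two-finger parallel gripper is mounted at the origin on a cart in front of the work surface, level with it; the furniture and walls round the work are solid. World frame = base frame: x ahead of the robot, y to its left, z up, the work surface at z = 0. Lengths are in mm, angles in degrees, forces in N, time in s.
With the tool pointing down it reaches from about 325 to 925 mm from the base axis. Payload 3.1 kg.
Tool frame: the origin (TCP) lies between the finger pads; the fingertips stand 8 mm ahead of it and the grasp point (between the pads) lies 11 mm behind it (manip.tips_ahead is the z of the fingertips in the tool frame, in mm); z points along the fingers, y is the line along which they close (so a half turn about z gives the same grasp; the last joint's range is limited). The gripper opens to 85 mm and grips with 20 to 120 N. Pads are 22 mm wide; open, the fingers measure 114 mm over their backs; the gripper's body (76 mm by 85 mm) begins 54 mm behind the grasp point. The pads swing forward as they close: fully open they stand 13 mm farther back than shut.
Start: joints at [58.258, 12.427, 92.441, -0, 75.132, -6.429], TCP at [267.214, 565.01, 239.3] pointing down, gripper open.
Joint ranges: [-157.48, 157.48], [-44.54, 120.13], [17.64, 146.25], [-64.5, 244.5], [7.68, 150.69], [-147.95, 147.95]. Speed limits (degrees/s): [159.86, 159.86, 180, 180, 180, 180].

### API

Orientations are given as a 3x3 rotation matrix whose columns are the frame's x, y, z axes.
In Python, from station import telemetry, cams, ticket, manip gives the robot as it stands. The module is installed in compiled form; this text tells all that it offers.
- The arm moves only by the tool servo_tool, never from a script. Its argument "series" is a list of rows, each an object of numbers: "fingers": the opening, from 0 (shut) to 1 (fully open); "x", "y", "z": the shift along the tool's x, y, z in units of 40 mm (1.0 is 40 mm); "turn": the turn about the tool's z in rad. A call has 1 to 10 rows; each row shifts and turns the commanded pose from where the row before left it, along the tool's axes as they then stand; what a row does not reach is not made up. A row lasts 1/8 s, in which the tool goes at most 62.5 mm and 10.7 degrees, less where a joint would pass 70% of its speed; a pose out of reach is approached as far as the arm can. A call is refused whole if a number of a shift passes 1 or a number of a turn 0.188, either way. A call with a gripper value outside its range is refused whole. The fingers move at their own pace and stop on an object; "squeeze" is the grip in N (left out, the last holds). Time passes only in rows, so rows that do not move let the fingers close. It gives the time, the measured TCP pose, the force, the opening and the grip force at its end, in the units of the state.
- telemetry.sense(): the state, without advancing time (a new reading comes with each control period).
- cams.capture(name): name is "scene" or "side" or "wrist"; returns a dict with "img" (384x512x3 uint8, red, green, blue), "range_z" (384x512 float32, mm along the optical axis (not along the pixel's ray), 0 where there is no reading), "K" (3x3 intrinsics, pixels), "k1" (the pictures are not rectified: a ray, as slopes to the right and down, at radius r is drawn at 1 + k1 r^2 times it, then the intrinsics apply), "world_to_cam" (4x4, takes a point from world to camera coordinates). Camera axes: x right, y down, z forward; pixel columns grow to the right and rows downward; lengths in mm; the calibration is good to about 2 mm. A picture is of the moment at which its call begins.
- ticket.hand_in(): hands the job in; it is judged then, once.
The state is a dict: "time": time; "joint_pos": joint angles; "qvel": joint speeds; "joint_efforts": joint torques, N m; "eef_pos": TCP position; "orientation": TCP orientation; "wrist_force": force on the tool from outside, world axes, zero at the start; "torque": the same for the moment, N m; "finger_gap": opening from 0.0 (shut) to 1.0 (fully open); "grasp_force": force on a finger pad.
Only numpy, scipy, OpenCV 4.12 (cv2) and the standard library are available. Lean on these libraries where they do the work, as an engineer would, in place of code of your own. Each camera call takes 0.05 s, during which the arm holds its last target. There are 200 camera calls.

### The job

Zero the ring counter for the next tray: with a fingertip, flick each of its two thumbwheels forward (the top moving away from you) click by click, until the wheel's one extra-wide tab rests between the two small pointers at the back of that wheel. Do not run a wheel past its zero or turn it back the long way round, and do not grip, force, lift or shove anything: the counter and the loose things round it stay where they are. Finish with the hand clear.

Things in the scene. Friction and masses are not known exactly. Their poses are not given: they have to be found in the camera images.
- counter: the counter: grey base plate 110 (x) by 160 (y) mm, 8 mm high, 1.7 to 2.5 kg, loose on rubber feet; origin at the centre of its underside, z up, +x forward, away from the robot. Two black thumbwheels on one axle along y, 46 mm up, at y = +32 and -32 mm. Grey cheeks 8 mm thick at y = -60, 0, +60 mm reach 63 mm up; from each a thin pointer arm slants up and back to x = 27, 76 mm up
- left_wheel (a joint): turn of the left (y = +32 mm) wheel, rad: 0 = zeroed (wide tab at the pointers), growing as the wheel's top moves forward (counter +x). One click = 0.785. Starts one, two or three clicks short: about -0.79, -1.57 or -2.36. A spring click stop holds it at multiples of 0.785 and pulls it to the nearest when let go (rarely it hangs midway at the start); a tab takes about 3 to 5 N to move
- right_wheel (a joint): turn of the right (y = -32 mm) wheel, rad: 0 = zeroed (wide tab at the pointers), growing as the wheel's top moves forward (counter +x). One click = 0.785. Starts one, two or three clicks short: about -0.79, -1.57 or -2.36. A spring click stop holds it at multiples of 0.785 and pulls it to the nearest when let go (rarely it hangs midway at the start); a tab takes about 3 to 5 N to move
- left_wheel_hub (a point): centre of the left wheel on its axle, counter frame (0, 32, 46) mm; fixed to the counter. The wheel: disc of radius 20 mm, 14 mm wide, with eight radial tabs 45 degrees apart, 4.5 mm thick, 14 mm wide, tips 38 mm from the axle; at rest one stands straight up. One tab, the zero tab, ends in a crossbar 30 mm wide
- right_wheel_hub (a point): centre of the right wheel on its axle, counter frame (0, -32, 46) mm; fixed to the counter. The wheel: disc of radius 20 mm, 14 mm wide, with eight radial tabs 45 degrees apart, 4.5 mm thick, 14 mm wide, tips 38 mm from the axle; at rest one stands straight up. One tab, the zero tab, ends in a crossbar 30 mm wide
- left_wheel_tab (a point): fixed point, counter frame (-27, 32, 73) mm: tip of the left wheel's tab that leans 45 degrees towards the robot at rest. Pushed from its near side, forward and up round the axle until it stands upright (near face then at x = -2 mm, tip 84 mm up), 8 to 12 mm in from its tip, it makes one click; lift off straight up, as the next tab has come up behind the finger
- right_wheel_tab (a point): fixed point, counter frame (-27, -32, 73) mm: tip of the right wheel's tab that leans 45 degrees towards the robot at rest. Pushed from its near side, forward and up round the axle until it stands upright (near face then at x = -2 mm, tip 84 mm up), 8 to 12 mm in from its tip, it makes one click; lift off straight up, as the next tab has come up behind the finger
- left_wheel_pointer (a point): fixed point between the left wheel's two pointer cones, counter frame (27, 32, 73) mm: where the tip of the zero tab belongs, leaning 45 degrees back from the top
- right_wheel_pointer (a point): fixed point between the right wheel's two pointer cones, counter frame (27, -32, 73) mm: where the tip of the zero tab belongs, leaning 45 degrees back from the top
- cage_ring_desk: bystander: brass bearing ring, 31 mm across, 9 mm high, lying loose on the desk in front of the counter; origin at the centre of its underside
- gauge_block: bystander: small upright steel block, 9x35x20 mm, loose in front of the counter; origin at the centre of its underside
- spacer_ring: bystander: pale steel ring, 26 mm across, 8 mm high, loose to the left of the counter; origin at the centre of its underside
- marker: bystander: red and white marker pen, 112 mm long, 17 mm high, lying loose to the right of the counter; origin at the centre of its underside
- oil_pot: bystander: small tin, 51 mm across, 36 mm high, loose on the desk right of the work; origin at the centre of its underside

How it is judged:
By the outcome, as a careful person would: the job done as asked, in the order asked, and still so for the second after the job is handed in, with the robot touching nothing.
It also fails if it takes over 64 s, if anything falls off the work surface, if the arm or the gripper's body presses on something with over 40 N, if the wrist force passes 120 N, or if a joint passes its speed limit or range.

## Working session

There is one attempt and no reset: what is moved stays moved. The work goes in short steps, Python scripts to look and compute and a tool call to move; the robot and the scene stay as the last step left them, time stands still between calls to the robot, and variables do not carry over. Pictures are saved under pics/ and viewed, at most 10 in all, crops included, and the job is handed in when it is done.

Besides the shell and the picture viewer there is one more tool, called after ">>>" by a JSON object that holds its "op" and its "data", one argument or row to a line. servo_tool: Moves the arm, as the interface text tells. Its arguments: {"type":"object","properties":{"series":{"type":"array"},"squeeze":{"type":"number"}},"required":["series"]}

```bash
mkdir -p pics; cat > h.py <<'E'
import numpy as np, cv2
from station import telemetry, cams, ticket, manip
def cloud(c):
    K=c['K'];h,w=c['range_z'].shape
    u,v=np.meshgrid(np.arange(w),np.arange(h))
    p=cv2.undistortPoints(np.stack([u,v],-1).reshape(-1,1,2).astype(float),K,np.array([c['k1'],0,0,0.])).reshape(h,w,2)
    z=c['range_z'].astype(float)
    P=np.concatenate([p*z[...,None],z[...,None]],-1)
    T=np.linalg.inv(c['world_to_cam'])
    return P@T[:3,:3].T+T[:3,3]
E
python3 - <<'E'
from h import *
ims=[]
for n in ('scene','side'):
    c=cams.capture(n); np.savez('pics/'+n+'.npz',**c); ims.append(c['img'])
    print(n,c['K'][0,0],np.linalg.inv(c['world_to_cam'])[:3,3].round())
    P=cloud(c); m=(c['range_z']>0)
    for lo,hi in ((60,90),):
        s=m&(P[...,2]>lo)&(P[...,2]<hi)&(P[...,0]>300)&(P[...,0]<900)&(abs(P[...,1])<500)
        print(s.sum(),np.median(P[s],0))
    cv2.imwrite(f'pics/{n}0.png',cv2.resize(c['img'][...,::-1],(800,600)))
s=telemetry.sense();print(s['eef_pos'],s['orientation'],s['time'],manip.tips_ahead)
E
```

```text
scene 393.4304568351043 [ 146. -675.  750.]
6730 [459.17666018 123.90917994  71.41078085]
side 451.70752683492185 [364. 572. 452.]
26300 [450.10553559 158.60563453  72.45694709]
[266.80624966 564.39553062 238.06760352] [[-9.04001177e-01  4.27528427e-01 -1.14722226e-03]
 [ 4.27529903e-01  9.03999252e-01 -1.88021348e-03]
 [ 2.33243348e-04 -2.19018702e-03 -9.99997574e-01]] 0.1 8.0
```

View pics/scene0.png

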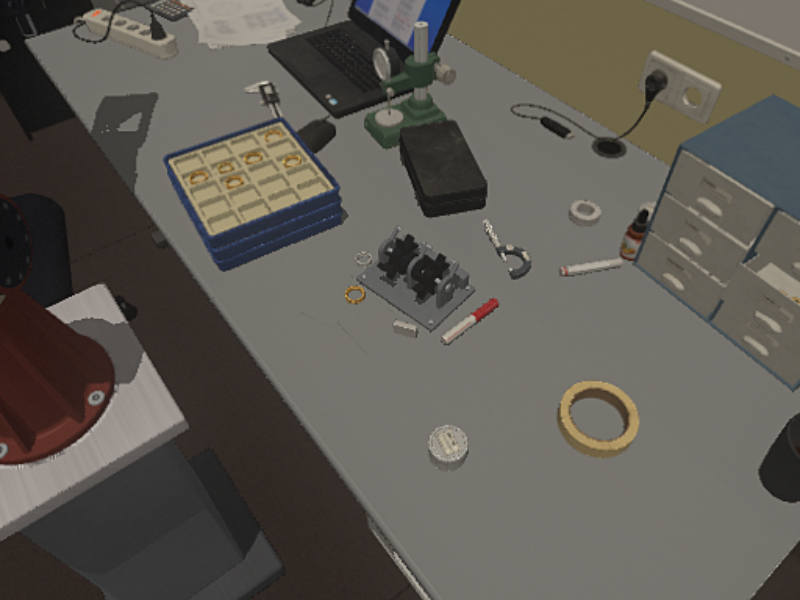

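View pics/side0.png

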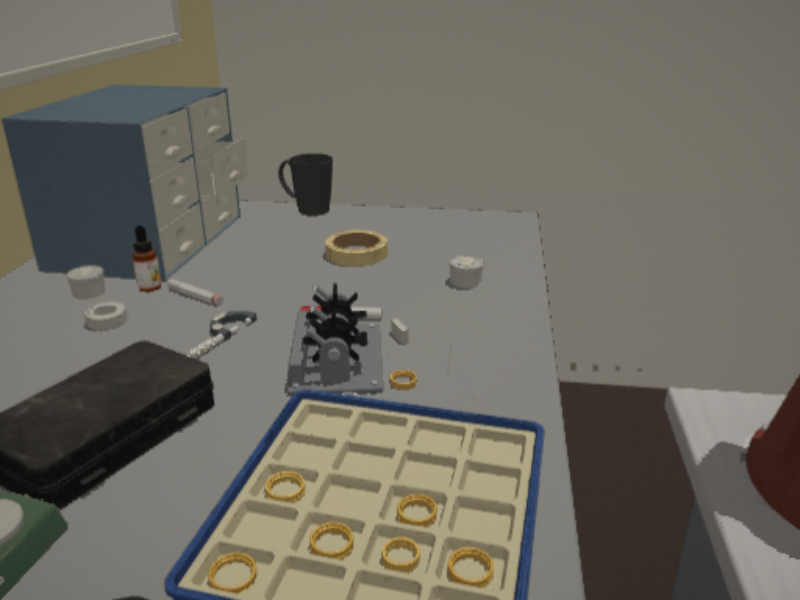

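The scene view shows the counter at about (415,280) and the side view at about (337,345). The ring, block and marker lie close round it. Next I fit the plate and zoom in.

```bash
python3 - <<'E'
from h import *
tiles=[]
for n,(u0,v0,u1,v1) in (('scene',(352,220,482,335)),('side',(280,275,390,400))):
    c=dict(np.load('pics/'+n+'.npz')); P=cloud(c)
    k=.64; sl=np.s_[int(v0*k):int(v1*k),int(u0*k):int(u1*k)]
    Q=P[sl].reshape(-1,3); rz=c['range_z'][sl].ravel()>0
    Q=Q[rz]
    desk=Q[abs(Q[:,2])<4]; print(n,'desk z',np.median(desk[:,2]))
    pl=Q[(Q[:,2]>5.5)&(Q[:,2]<11)]
    print(len(pl),np.median(pl,0),cv2.minAreaRect(pl[:,:2].astype(np.float32)))
    top=Q[Q[:,2]>55]; print('top',top.mean(0),top[:,2].max(),cv2.minAreaRect(top[:,:2].astype(np.float32)))
    tiles.append(cv2.resize(c['img'][sl][...,::-1],(400,400),interpolation=cv2.INTER_CUBIC))
cv2.imwrite('pics/z0.png',np.hstack(tiles))
E
```

```text
scene desk z 0.12228297754222694
1165 [ 515.60424075 -194.91029315    8.06403833] ((514.9859008789062, -188.25238037109375), (128.29666137695312, 233.05897521972656), 28.40735626220703)
top [ 547.03557485 -170.77725191   65.81004757] 86.20078171415093 ((545.9863891601562, -168.55001831054688), (57.887939453125, 129.318359375), 11.350858688354492)
side desk z 0.7510637140534868
1196 [ 514.98621992 -129.70612209    8.7335942 ] ((545.1824340820312, -177.42828369140625), (108.32704162597656, 209.1504669189453), 9.131325721740723)
top [ 539.93792292 -120.18122842   68.4316422 ] 85.37937595777055 ((535.1096801757812, -92.12815856933594), (75.19261169433594, 277.8740234375), 14.362908363342285)
```

View pics/z0.png

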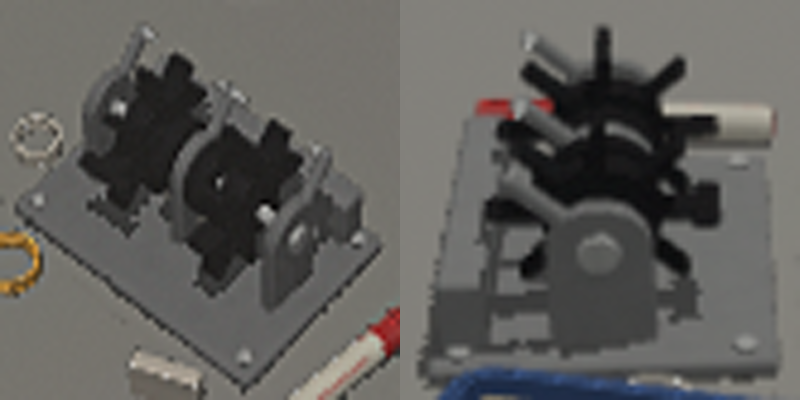

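The left wheel's wide tab seems to point at the robot, with the counter near (540,-160) and yaw about +10°. I'll move above it with the fingers shut for a closer look.

>>> {"op": "servo_tool", "data": {
  "series": [
    {"fingers": 0,"x": -0.75,"y": -1,"z": -0.3},
    {"fingers": 0,"x": -0.75,"y": -1,"z": -0.3},
    {"fingers": 0,"x": -0.75,"y": -1,"z": -0.3},
    {"fingers": 0,"x": -0.75,"y": -1,"z": -0.3},
    {"fingers": 0,"x": -0.75,"y": -1,"z": -0.3},
    {"fingers": 0,"x": -0.75,"y": -1},
    {"fingers": 0,"x": -0.75,"y": -1},
    {"fingers": 0,"x": -0.75,"y": -1},
    {"fingers": 0,"x": -0.75,"y": -1},
    {"fingers": 0,"x": -0.75,"y": -1}
  ]
}}

```text
schema error: expected keys fingers, x, y, z, turn
```

>>> {"op": "servo_tool", "data": {
  "series": [
    {"x": -0.75,"y": -1},
    {"x": -0.75,"y": -1},
    {"x": -0.75,"y": -1},
    {"x": -0.75,"y": -1},
    {"turn": -0.16},
    {"turn": -0.16},
    {"turn": -0.16},
    {"turn": -0.16},
    {},
    {}
  ]
}}

```text
schema error: expected keys fingers, x, y, z, turn
```

```bash
python3 - <<'E'
from h import *
s=telemetry.sense();print(s['eef_pos'],s['orientation'],s['finger_gap'],s['time'],manip.tips_ahead)
c=cams.capture('wrist');np.savez('pics/w1.npz',**c);T=np.linalg.inv(c['world_to_cam']);print(T.round(2))
cv2.imwrite('pics/w1.png',cv2.resize(c['img'][...,::-1],(800,600)))
P=cloud(c);m=(c['range_z']>0)
Q=P[m&(P[...,2]>5)&(P[...,2]<11)];print(len(Q),np.median(Q,0),cv2.minAreaRect(Q[:,:2].astype(np.float32)))
E
```

```text
[266.80624966 564.39553062 238.06760352] [[-9.04001177e-01  4.27528427e-01 -1.14722226e-03]
 [ 4.27529903e-01  9.03999252e-01 -1.88021348e-03]
 [ 2.33243348e-04 -2.19018702e-03 -9.99997574e-01]] 0.9983136802647536 0.1 8.0
[[ 4.3000e-01  8.7000e-01  2.4000e-01  2.0596e+02]
 [ 9.0000e-01 -4.1000e-01 -1.2000e-01  5.9265e+02]
 [-0.0000e+00  2.7000e-01 -9.6000e-01  3.7220e+02]
 [ 0.0000e+00  0.0000e+00  0.0000e+00  1.0000e+00]]
823 [653.48752147 772.71724734   7.74716223] ((548.1012573242188, 444.8649597167969), (824.4862060546875, 326.5523681640625), 79.14454650878906)
```

View pics/w1.png

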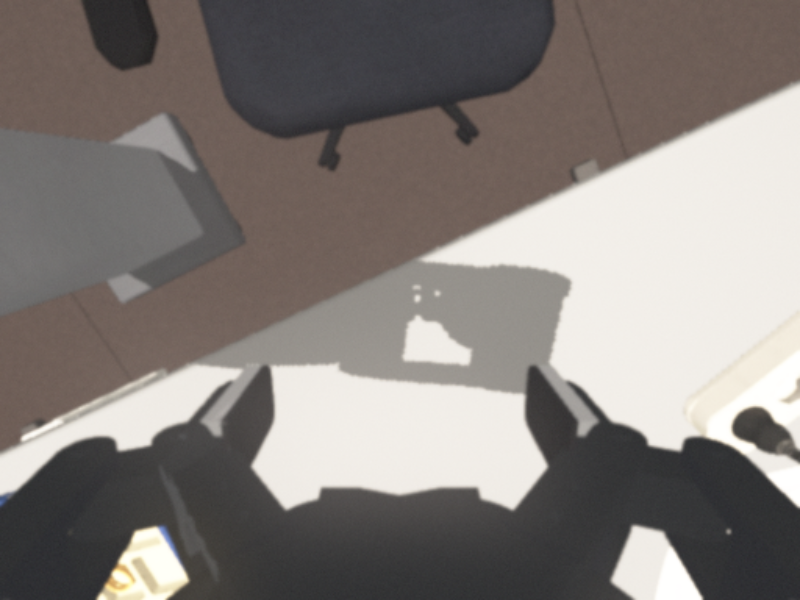

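All five keys are needed in every row; nothing moved. The picture showed only the chair and the desk edge below the start pose.

>>> {"op": "servo_tool", "data": {
  "series": [
    {"fingers": 0,"x": -0.75,"y": -1,"z": -0.3,"turn": 0},
    {"fingers": 0,"x": -0.75,"y": -1,"z": -0.3,"turn": 0},
    {"fingers": 0,"x": -0.75,"y": -1,"z": -0.3,"turn": 0},
    {"fingers": 0,"x": -0.75,"y": -1,"z": -0.3,"turn": 0},
    {"fingers": 0,"x": -0.75,"y": -1,"z": -0.3,"turn": 0},
    {"fingers": 0,"x": -0.75,"y": -1,"z": 0,"turn": 0},
    {"fingers": 0,"x": -0.75,"y": -1,"z": 0,"turn": 0},
    {"fingers": 0,"x": -0.75,"y": -1,"z": 0,"turn": 0},
    {"fingers": 0,"x": -0.75,"y": -1,"z": 0,"turn": 0},
    {"fingers": 0,"x": -0.75,"y": -1,"z": 0,"turn": 0}
  ]
}}

```text
time: 1.4
eef_pos: [367.2, 73.6, 299.2]
orientation: [[-0.904, 0.427, 0.001], [0.427, 0.904, 0.0], [-0.0, 0.0, -1.0]]
wrist_force: [1.0, -0.3, 0.1]
finger_gap: -0.002
grasp_force: 0.0
```

>>> {"op": "servo_tool", "data": {
  "series": [
    {"fingers": 0,"x": -0.8,"y": -1,"z": 0,"turn": 0},
    {"fingers": 0,"x": -0.8,"y": -1,"z": 0,"turn": 0},
    {"fingers": 0,"x": -0.9,"y": -1,"z": 0,"turn": 0},
    {"fingers": 0,"x": -0.9,"y": -1,"z": 0,"turn": 0},
    {"fingers": 0,"x": 0,"y": 0,"z": 0,"turn": -0.16},
    {"fingers": 0,"x": 0,"y": 0,"z": 0,"turn": -0.16},
    {"fingers": 0,"x": 0,"y": 0,"z": 0,"turn": -0.16},
    {"fingers": 0,"x": 0,"y": 0,"z": 0,"turn": -0.16},
    {"fingers": 0,"x": 0,"y": 0,"z": 0,"turn": 0},
    {"fingers": 0,"x": 0,"y": 0,"z": 0,"turn": 0}
  ]
}}

```text
time: 2.65
eef_pos: [421.8, -127.6, 299.1]
orientation: [[-0.981, -0.195, -0.0], [-0.195, 0.981, 0.0], [0.0, 0.0, -1.0]]
wrist_force: [0.2, 0.5, 0.5]
finger_gap: 0.001
grasp_force: 0.0
```

```bash
python3 - <<'E'
from h import *
s=telemetry.sense();print(s['eef_pos'],s['orientation'].round(4),s['finger_gap'],s['time'],manip.tips_ahead,s['wrist_force'])
c=cams.capture('wrist');np.savez('pics/w1.npz',**c);T=np.linalg.inv(c['world_to_cam']);print(T.round(2))
cv2.imwrite('pics/w2.png',cv2.resize(c['img'][...,::-1],(800,600)))
P=cloud(c);m=(c['range_z']>0)
Q=P[m&(P[...,2]>5)&(P[...,2]<11)];print(len(Q),np.median(Q,0),cv2.minAreaRect(Q[:,:2].astype(np.float32)))
E
```

```text
[ 421.7903654  -127.55299767  299.12680267] [[-9.809e-01 -1.948e-01 -3.000e-04]
 [-1.948e-01  9.809e-01  1.000e-04]
 [ 2.000e-04  2.000e-04 -1.000e+00]] 0.0011974458694526554 2.65 8.0 [0.24676881 0.48132628 0.45381321]
[[-1.9000e-01  9.5000e-01  2.6000e-01  3.5561e+02]
 [ 9.8000e-01  1.9000e-01  5.0000e-02 -1.4163e+02]
 [ 0.0000e+00  2.7000e-01 -9.6000e-01  4.3325e+02]
 [ 0.0000e+00  0.0000e+00  0.0000e+00  1.0000e+00]]
3673 [ 514.12404124 -174.1706708     7.38829417] ((557.230712890625, -82.5892333984375), (465.8740539550781, 1028.0703125), 8.893136024475098)
```

View pics/w2.png

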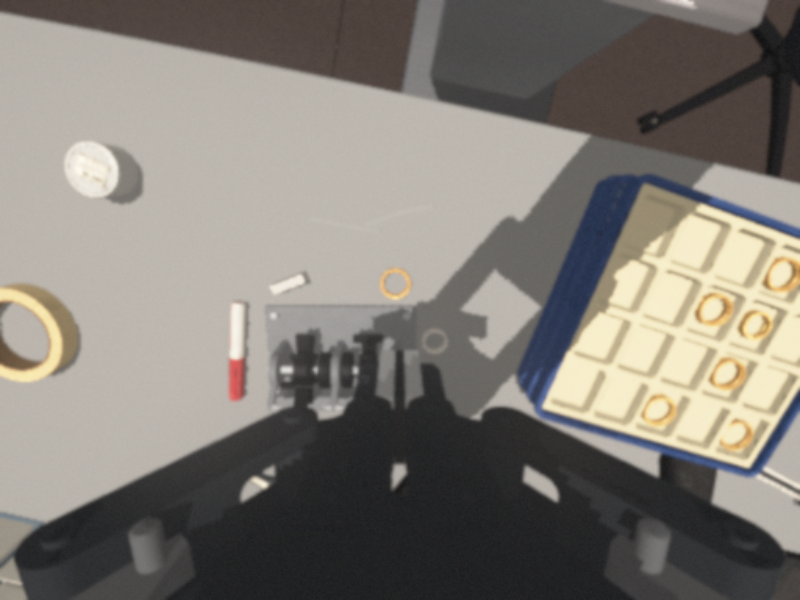

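The wrist view shows the counter plate at (265–415, 305–410) with the gripper hiding its far part. I'll move forward and lower, then look again and fit the plate.

>>> {"op": "servo_tool", "data": {
  "series": [
    {"fingers": 0,"x": -1,"y": 0,"z": 0.5,"turn": 0},
    {"fingers": 0,"x": -1,"y": 0,"z": 0.5,"turn": 0},
    {"fingers": 0,"x": -0.4,"y": 0.4,"z": 0.3,"turn": 0},
    {"fingers": 0,"x": 0,"y": 0,"z": 0,"turn": 0},
    {"fingers": 0,"x": 0,"y": 0,"z": 0,"turn": 0}
  ]
}}

```text
time: 3.32
eef_pos: [512.7, -93.4, 247.6]
orientation: [[-0.98, -0.197, 0.0], [-0.197, 0.98, -0.001], [0.0, -0.001, -1.0]]
wrist_force: [-0.2, 0.3, 0.2]
finger_gap: 0.0
grasp_force: 0.0
```

```bash
cat > fit.py <<'E'
from h import *
from scipy.optimize import differential_evolution as DE
def fit(c):
    P=cloud(c)[c['range_z']>0]
    P=P[(abs(P[:,0]-540)<130)&(abs(P[:,1]+160)<150)]
    def cost(p):
        d=P[:,:2]-p[:2];a=p[2];co,s=np.cos(a),np.sin(a)
        x=d[:,0]*co+d[:,1]*s;y=-d[:,0]*s+d[:,1]*co
        # soft rectangle membership
        ins=1/(1+np.exp(-np.clip((np.minimum(55-abs(x),80-abs(y)))/0.7,-50,50)))
        w=np.where(P[:,2]<3,-1.,np.where((P[:,2]>5)&(P[:,2]<11),1.,0))
        return -(w*ins).sum()
    r=DE(cost,[(500,580),(-210,-110),(0,.4)],seed=0,tol=1e-8,maxiter=150)
    return r.x[:2].round(1),np.degrees(r.x[2]).round(2),r.fun,((P[:,2]>5)&(P[:,2]<11)).sum()
E
python3 - <<'E'
from fit import *
c=cams.capture('wrist');np.savez('pics/w3.npz',**c)
cv2.imwrite('pics/w3.png',cv2.resize(c['img'][...,::-1],(800,600)))
for n in('scene','side','w1','w3'): print(n,*fit(dict(np.load(f'pics/{n}.npz'))))
E
```

```text
scene [ 544.8 -167.9] 10.62 -980.9906682015367 1267
side [ 544.8 -164.6] 11.11 -1089.6898929832091 1364
w1 [ 544.1 -168. ] 10.77 -2375.9807320889013 2784
w3 [ 543.9 -167.9] 10.86 -3928.4975601522647 4504
```

View pics/w3.png

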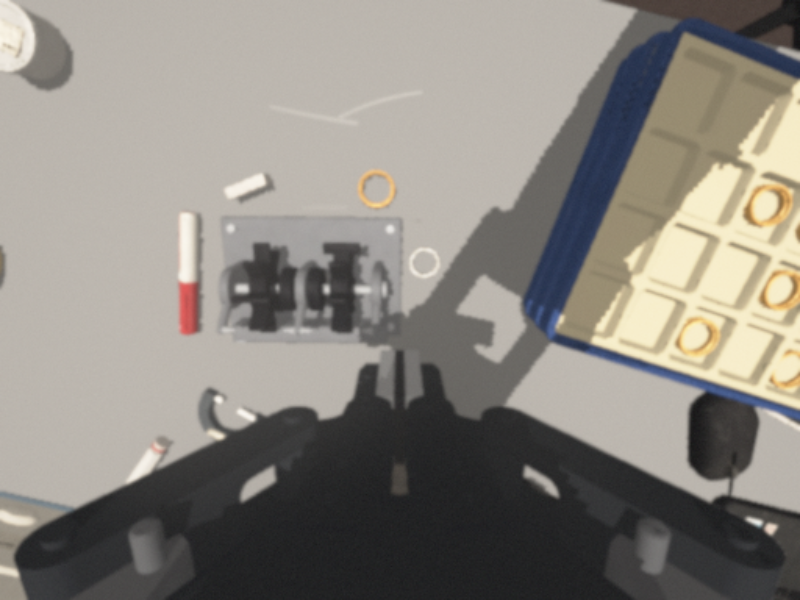

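The wrist view shows the plate at (220–402, 217–342). The left wheel's wide crossbar is on the near side at (342,247). The fits agree at (544,-168) with yaw 10.85°. Crossbars can be located in depth as points just outside the tab width.

```bash
cat > cb.py <<'E'
from h import *
def cb(c,o=(544,-168),a=np.radians(10.85)):
    P=cloud(c);P=P[(c['range_z']>0)]
    d=P[:,:2]-o;x=d[:,0]*np.cos(a)+d[:,1]*np.sin(a);y=-d[:,0]*np.sin(a)+d[:,1]*np.cos(a);z=P[:,2]
    for n,yw in(('L',32),('R',-32)):
        for lo,hi in((0,6),(9,14.5)):
            r=np.hypot(x,z-46);m=(abs(y-yw)>lo)&(abs(y-yw)<hi)&(r>29)&(r<41)&(z>20)
            th=np.degrees(np.arctan2(x[m],z[m]-46))
            h=np.histogram(th,bins=np.arange(-135,140,15))
            print(n,(lo,hi),{int(b+7.5):int(k) for k,b in zip(h[0],h[1]) if k})
E
python3 - <<'E'
from cb import *
for n in('scene','side','w3'): print(n); cb(dict(np.load(f'pics/{n}.npz')))
E
```

```text
scene
L (0, 6) {-127: 9, -97: 1, -82: 15, -52: 1, -37: 9, -7: 11, 7: 3, 37: 15, 52: 2, 82: 10, 97: 2, 112: 3}
L (9, 14.5) {-97: 2, -82: 11, 112: 2}
R (0, 6) {-127: 12, -82: 17, -52: 3, -37: 9, -7: 12, 7: 3, 37: 18, 52: 1, 82: 8, 97: 5, 112: 5, 127: 1}
R (9, 14.5) {-7: 12, 7: 3}
side
L (0, 6) {-127: 8, -82: 14, -37: 12, -7: 3, 7: 3, 37: 14, 52: 3, 82: 11, 97: 2, 112: 3, 127: 10}
L (9, 14.5) {-127: 1, -82: 9, 7: 1, 37: 1, 97: 2, 112: 4, 127: 2}
R (0, 6) {-127: 6, -97: 1, -82: 11, -37: 11, -7: 3, 7: 4, 37: 13, 52: 3, 82: 13, 97: 4, 112: 2, 127: 4}
R (9, 14.5) {-127: 1, -37: 1, -7: 3, 7: 7, 37: 1, 52: 2, 112: 2, 127: 1}
w3
L (0, 6) {-127: 1, -97: 5, -82: 66, -52: 14, -37: 57, -7: 37, 7: 19, 37: 70, 52: 2, 82: 15}
L (9, 14.5) {-97: 10, -82: 52, 97: 3, 112: 23}
R (0, 6) {-127: 20, -97: 3, -82: 75, -52: 12, -37: 51, -7: 43, 7: 11, 37: 65, 52: 6, 82: 33, 112: 9, 127: 12}
R (9, 14.5) {-7: 37, 7: 11, 97: 1, 112: 13}
```

Both wheels rest at a click. The left crossbar is at -90° (3 clicks short) and the right one is upright (1 click short). I'll approach the left wheel.

>>> {"op": "servo_tool", "data": {
  "series": [
    {"fingers": 0,"x": 0.4,"y": -0.6,"z": 0.8,"turn": 0.009},
    {"fingers": 0,"x": 0.37,"y": -0.57,"z": 0.9,"turn": 0},
    {"fingers": 0,"x": 0,"y": 0,"z": 0.9,"turn": 0},
    {"fingers": 0,"x": 0,"y": 0,"z": 0.9,"turn": 0},
    {"fingers": 0,"x": 0,"y": 0,"z": 0,"turn": 0},
    {"fingers": 0,"x": 0,"y": 0,"z": 0,"turn": 0}
  ]
}}

```text
time: 4.12
eef_pos: [492.7, -145.7, 109.1]
orientation: [[-0.982, -0.187, 0.003], [-0.187, 0.982, -0.001], [-0.002, -0.002, -1.0]]
wrist_force: [0.3, -0.1, 0.3]
finger_gap: -0.003
grasp_force: 0.0
```

```bash
cat > st.py <<'E'
from h import *
def st():
    s=telemetry.sense();a=np.radians(10.85);p=s['eef_pos'];d=p[:2]-[544,-168]
    R=s['orientation'];print('xf',d[0]*np.cos(a)+d[1]*np.sin(a)+11,'y',-d[0]*np.sin(a)+d[1]*np.cos(a),'tip z',p[2]-8,'yaw',np.degrees(np.arctan2(-R[0,1],R[1,1])),s['wrist_force'],s['time'])
E
python3 - <<'E'
from st import *
st()
c=cams.capture('wrist')
P=cloud(c);cv2.imwrite('pics/w4.png',cv2.resize(c['img'][...,::-1],(800,600)))
cv2.imwrite('pics/s4.png',cv2.resize(cams.capture('side')['img'][150:270,170:270][...,::-1],(500,600),interpolation=cv2.INTER_CUBIC))
E
```

```text
xf -35.218206944080556 y 31.519774259912325 tip z 101.12242955899906 yaw 10.804714269920753 [ 0.29115708 -0.09439281  0.32793758] 4.125
```

View pics/s4.png

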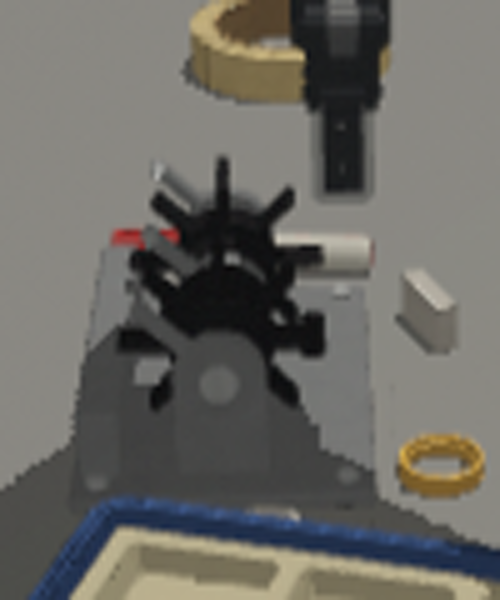

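The side crop shows the shut fingertip (340,190) above and on the near side of the left wheel, as planned. Now I lower it to 63 mm and push the first click.

>>> {"op": "servo_tool", "data": {
  "series": [
    {"fingers": 0,"x": 0,"y": -0.01,"z": 0.5,"turn": 0},
    {"fingers": 0,"x": 0,"y": 0,"z": 0.45,"turn": 0},
    {"fingers": 0,"x": 0,"y": 0,"z": 0,"turn": 0},
    {"fingers": 0,"x": 0,"y": 0,"z": 0,"turn": 0}
  ]
}}

```text
time: 4.72
eef_pos: [492.1, -145.4, 69.8]
orientation: [[-0.982, -0.188, 0.001], [-0.188, 0.982, -0.0], [-0.001, -0.0, -1.0]]
wrist_force: [-0.1, 0.2, 0.9]
finger_gap: -0.0
grasp_force: 0.0
```

>>> {"op": "servo_tool", "data": {
  "series": [
    {"fingers": 0,"x": -0.08,"y": 0,"z": 0,"turn": 0},
    {"fingers": 0,"x": -0.08,"y": 0,"z": 0,"turn": 0},
    {"fingers": 0,"x": -0.07,"y": 0,"z": -0.05,"turn": 0},
    {"fingers": 0,"x": -0.07,"y": 0,"z": -0.05,"turn": 0},
    {"fingers": 0,"x": -0.07,"y": 0,"z": -0.04,"turn": 0},
    {"fingers": 0,"x": -0.07,"y": 0,"z": -0.04,"turn": 0},
    {"fingers": 0,"x": -0.07,"y": 0,"z": -0.04,"turn": 0},
    {"fingers": 0,"x": 0,"y": 0,"z": 0,"turn": 0}
  ]
}}

```text
time: 5.72
eef_pos: [513.0, -141.4, 78.6]
orientation: [[-0.982, -0.188, 0.003], [-0.188, 0.982, 0.0], [-0.003, -0.0, -1.0]]
wrist_force: [0.1, -0.0, 0.3]
finger_gap: 0.002
grasp_force: 0.0
```

```bash
python3 -c "
from st import *; from cb import *
st(); cb(cams.capture('scene')); cb(cams.capture('side'))"
```

```text
xf -14.387801617663136 y 31.977260456052147 tip z 70.6310421532792 yaw 10.819640126024439 [ 0.12473121 -0.00328578  0.33374815] 5.725
L (0, 6) {-112: 3, -97: 11, -67: 8, -52: 2, 67: 12, 97: 2, 112: 8}
L (9, 14.5) {-67: 6, -52: 3, -37: 1, 112: 1}
R (0, 6) {-127: 12, -97: 1, -82: 15, -52: 2, -37: 9, -7: 12, 7: 5, 37: 19, 82: 7, 97: 2, 112: 5, 127: 1}
R (9, 14.5) {-7: 10, 7: 5, 97: 1}
L (0, 6) {-97: 11, -67: 3, -52: 11, -37: 2, -22: 4, -7: 9, 22: 12, 37: 1, 67: 6, 82: 1, 97: 2, 112: 15}
L (9, 14.5) {-97: 1, -52: 11, -37: 2, -22: 2, -7: 1, 22: 2, 37: 2, 67: 2, 97: 2, 112: 6}
R (0, 6) {-82: 3, -7: 3, 7: 4, 37: 14, 52: 2, 82: 13, 97: 4, 112: 2, 127: 4}
R (9, 14.5) {-7: 3, 7: 4, 37: 1, 112: 1}
```

The wheel is following, with the crossbar at about -60°. I'll finish the click, then lift.

>>> {"op": "servo_tool", "data": {
  "series": [
    {"fingers": 0,"x": -0.1,"y": 0,"z": -0.05,"turn": 0},
    {"fingers": 0,"x": -0.1,"y": 0,"z": -0.05,"turn": 0},
    {"fingers": 0,"x": -0.09,"y": 0,"z": -0.04,"turn": 0},
    {"fingers": 0,"x": 0,"y": 0,"z": 0,"turn": 0},
    {"fingers": 0,"x": 0,"y": 0,"z": 0,"turn": 0},
    {"fingers": 0,"x": 0,"y": 0,"z": -0.3,"turn": 0},
    {"fingers": 0,"x": 0,"y": 0,"z": -0.3,"turn": 0},
    {"fingers": 0,"x": 0,"y": 0,"z": 0,"turn": 0},
    {"fingers": 0,"x": 0,"y": 0,"z": 0,"turn": 0}
  ]
}}

```text
time: 6.95
eef_pos: [523.3, -139.4, 108.1]
orientation: [[-0.982, -0.188, 0.001], [-0.188, 0.982, -0.0], [-0.001, -0.0, -1.0]]
wrist_force: [0.6, 1.0, -0.9]
finger_gap: 0.001
grasp_force: 0.0
```

```bash
python3 -c "
from st import *; from cb import *
st(); cb(cams.capture('scene')); cb(cams.capture('side'))"
```

```text
xf -3.9363452103065395 y 32.02558506663262 tip z 100.08163312868439 yaw 10.838469155248182 [ 0.57574417  0.97696279 -0.88424139] 6.95
L (0, 6) {-127: 12, -82: 14, -52: 3, -37: 7, -7: 8, 7: 5, 37: 14, 52: 1, 82: 10, 112: 5}
L (9, 14.5) {-52: 2, -37: 6, 97: 2, 112: 1}
R (0, 6) {-127: 12, -97: 1, -82: 13, -52: 3, -37: 8, -7: 11, 7: 4, 37: 16, 52: 2, 82: 9, 97: 2, 112: 5, 127: 1}
R (9, 14.5) {-7: 7, 7: 5}
L (0, 6) {-127: 9, -82: 10, -37: 12, -7: 4, 7: 4, 37: 16, 52: 3, 82: 13, 97: 4, 127: 10}
L (9, 14.5) {-37: 9, -7: 1, 37: 2, 82: 1, 97: 1, 112: 2}
R (0, 6) {-127: 8, -97: 1, -82: 10, -37: 3, 7: 6, 37: 13, 52: 4, 82: 12, 97: 3, 112: 2, 127: 4}
R (9, 14.5) {-82: 1, 7: 4, 37: 2, 97: 1, 112: 1}
```

One click done: the left crossbar is now at -45°, and the right wheel and counter are unchanged. Second click.

>>> {"op": "servo_tool", "data": {
  "series": [
    {"fingers": 0,"x": 0.45,"y": 0,"z": 0,"turn": 0},
    {"fingers": 0,"x": 0.4,"y": 0,"z": 0,"turn": 0},
    {"fingers": 0,"x": 0,"y": 0,"z": 0,"turn": 0},
    {"fingers": 0,"x": 0,"y": 0,"z": 0.5,"turn": 0},
    {"fingers": 0,"x": 0,"y": 0,"z": 0.45,"turn": 0},
    {"fingers": 0,"x": 0,"y": 0,"z": 0,"turn": 0}
  ]
}}

```text
time: 7.8
eef_pos: [488.2, -144.9, 67.7]
orientation: [[-0.982, -0.188, -0.004], [-0.188, 0.982, 0.002], [0.004, 0.003, -1.0]]
wrist_force: [-0.1, 0.3, -0.3]
finger_gap: -0.003
grasp_force: 0.0
```

>>> {"op": "servo_tool", "data": {
  "series": [
    {"fingers": 0,"x": -0.1,"y": 0,"z": 0,"turn": 0},
    {"fingers": 0,"x": -0.1,"y": 0,"z": 0,"turn": 0},
    {"fingers": 0,"x": -0.08,"y": 0,"z": -0.04,"turn": 0},
    {"fingers": 0,"x": -0.07,"y": 0,"z": -0.05,"turn": 0},
    {"fingers": 0,"x": -0.07,"y": 0,"z": -0.05,"turn": 0},
    {"fingers": 0,"x": -0.07,"y": 0,"z": -0.04,"turn": 0},
    {"fingers": 0,"x": -0.07,"y": 0,"z": -0.04,"turn": 0},
    {"fingers": 0,"x": -0.07,"y": 0,"z": -0.04,"turn": 0},
    {"fingers": 0,"x": -0.1,"y": 0,"z": -0.045,"turn": 0},
    {"fingers": 0,"x": -0.1,"y": 0,"z": -0.045,"turn": 0}
  ]
}}

```text
time: 9.05
eef_pos: [523.1, -139.3, 84.0]
orientation: [[-0.982, -0.188, 0.001], [-0.188, 0.982, -0.0], [-0.001, -0.0, -1.0]]
wrist_force: [0.1, -0.7, 0.1]
finger_gap: 0.001
grasp_force: 0.0
```

```bash
python3 -c "
from st import *; from cb import *
st(); cb(cams.capture('scene')); cb(cams.capture('side'))"
```

```text
xf -4.091277811717163 y 32.12858228563063 tip z 75.9663104989311 yaw 10.841928675656519 [ 0.14946765 -0.68239764  0.05818999] 9.05
L (0, 6) {-127: 10, -82: 15, -52: 1, -37: 7, 37: 8, 52: 3, 82: 10, 97: 1, 112: 4}
L (9, 14.5) {-22: 2, -7: 5, 7: 3, 97: 1, 112: 2}
R (0, 6) {-127: 11, -97: 1, -82: 14, -52: 3, -37: 9, -7: 12, 7: 3, 37: 16, 52: 1, 82: 9, 97: 2, 112: 5, 127: 1}
R (9, 14.5) {-7: 10, 7: 8}
L (0, 6) {-127: 9, -82: 11, -37: 14, -22: 6, -7: 7, 7: 5, 37: 15, 52: 2, 82: 13, 112: 3, 127: 8}
L (9, 14.5) {-127: 1, -7: 5, 7: 6, 37: 3, 97: 2, 112: 3}
R (0, 6) {-127: 8, -97: 1, -82: 10, -52: 1, -37: 3, 37: 12, 52: 2, 82: 12, 97: 3, 112: 4, 127: 3}
R (9, 14.5) {-82: 2, 7: 3, 82: 1, 97: 3, 112: 1}
```

The crossbar is upright. I'll lift and make the third click.

>>> {"op": "servo_tool", "data": {
  "series": [
    {"fingers": 0,"x": 0,"y": 0,"z": -0.3,"turn": 0},
    {"fingers": 0,"x": 0,"y": 0,"z": -0.3,"turn": 0},
    {"fingers": 0,"x": 0,"y": 0,"z": 0,"turn": 0},
    {"fingers": 0,"x": 0.45,"y": 0,"z": 0,"turn": 0},
    {"fingers": 0,"x": 0.4,"y": 0,"z": 0,"turn": 0},
    {"fingers": 0,"x": 0,"y": 0,"z": 0,"turn": 0},
    {"fingers": 0,"x": 0,"y": 0,"z": 0.5,"turn": 0},
    {"fingers": 0,"x": 0,"y": 0,"z": 0.45,"turn": 0},
    {"fingers": 0,"x": 0,"y": 0,"z": 0,"turn": 0}
  ]
}}

```text
time: 10.28
eef_pos: [487.4, -145.0, 67.7]
orientation: [[-0.982, -0.188, -0.004], [-0.188, 0.982, 0.002], [0.004, 0.003, -1.0]]
wrist_force: [0.4, -0.8, -0.2]
finger_gap: -0.001
grasp_force: 0.0
```

>>> {"op": "servo_tool", "data": {
  "series": [
    {"fingers": 0,"x": -0.1,"y": 0,"z": 0,"turn": 0},
    {"fingers": 0,"x": -0.1,"y": 0,"z": 0,"turn": 0},
    {"fingers": 0,"x": -0.08,"y": 0,"z": -0.04,"turn": 0},
    {"fingers": 0,"x": -0.07,"y": 0,"z": -0.05,"turn": 0},
    {"fingers": 0,"x": -0.07,"y": 0,"z": -0.05,"turn": 0},
    {"fingers": 0,"x": -0.07,"y": 0,"z": -0.04,"turn": 0},
    {"fingers": 0,"x": -0.07,"y": 0,"z": -0.04,"turn": 0},
    {"fingers": 0,"x": -0.07,"y": 0,"z": -0.04,"turn": 0},
    {"fingers": 0,"x": -0.1,"y": 0,"z": -0.045,"turn": 0},
    {"fingers": 0,"x": -0.1,"y": 0,"z": -0.045,"turn": 0}
  ]
}}

```text
time: 11.52
eef_pos: [522.4, -139.5, 84.0]
orientation: [[-0.982, -0.188, 0.001], [-0.188, 0.982, -0.0], [-0.001, -0.0, -1.0]]
wrist_force: [0.1, 0.9, 0.2]
finger_gap: -0.001
grasp_force: 0.0
```

>>> {"op": "servo_tool", "data": {
  "series": [
    {"fingers": 0,"x": 0,"y": 0,"z": 0,"turn": 0},
    {"fingers": 0,"x": 0,"y": 0,"z": -0.3,"turn": 0},
    {"fingers": 0,"x": 0,"y": 0,"z": -0.4,"turn": 0},
    {"fingers": 0,"x": 0,"y": 0,"z": -0.3,"turn": 0},
    {"fingers": 0,"x": 0,"y": 0,"z": 0,"turn": 0},
    {"fingers": 0,"x": 0,"y": 0,"z": 0,"turn": 0}
  ]
}}

```text
time: 12.28
eef_pos: [521.5, -139.5, 123.8]
orientation: [[-0.982, -0.188, 0.0], [-0.188, 0.982, -0.0], [-0.0, -0.0, -1.0]]
wrist_force: [-0.7, 0.3, -0.1]
finger_gap: -0.0
grasp_force: 0.0
```

```bash
python3 -c "
from st import *; from cb import *; from fit import fit
st(); c=cams.capture('scene');cb(c);print(fit(c)); c=cams.capture('side');cb(c);print(fit(c))"
```

```text
xf -5.773588708325594 y 32.19956033786123 tip z 115.77021341927049 yaw 10.840508754907523 [-0.67140093  0.33614471 -0.07497039] 12.275
L (0, 6) {-127: 13, -97: 3, -82: 13, -37: 8, -7: 11, 7: 4, 37: 12, 52: 5, 82: 7, 112: 5}
L (9, 14.5) {37: 10, 52: 3, 112: 2}
R (0, 6) {-127: 11, -97: 5, -82: 10, -52: 3, -37: 8, -7: 16, 7: 2, 37: 13, 52: 6, 82: 8, 97: 3, 112: 4, 127: 1}
R (9, 14.5) {-7: 10, 7: 3}
(array([ 544.5, -168.1]), np.float64(10.82), np.float64(-983.2266525059141), np.int64(1268))
L (0, 6) {-127: 9, -97: 1, -82: 10, -37: 14, -7: 4, 7: 4, 37: 16, 52: 1, 82: 12, 97: 6, 112: 1, 127: 7}
L (9, 14.5) {-82: 1, 37: 9, 82: 2, 97: 1, 112: 4, 127: 2}
R (0, 6) {-127: 7, -82: 11, -52: 2, -37: 11, -7: 3, 7: 5, 37: 13, 52: 3, 82: 9, 97: 2, 112: 1, 127: 4}
R (9, 14.5) {-127: 1, -7: 4, 7: 5, 37: 1, 112: 2}
(array([ 544.8, -164.3]), np.float64(11.14), np.float64(-1099.0117204424535), np.int64(1368))
```

The left wheel is zeroed, with its crossbar at +45°, and the counter hasn't moved. Now over to the right wheel for its single click.

>>> {"op": "servo_tool", "data": {
  "series": [
    {"fingers": 0,"x": 0.4,"y": -0.8,"z": 0,"turn": 0},
    {"fingers": 0,"x": 0.4,"y": -0.8,"z": 0,"turn": 0},
    {"fingers": 0,"x": 0,"y": 0,"z": 0,"turn": 0},
    {"fingers": 0,"x": 0,"y": 0,"z": 0.45,"turn": 0},
    {"fingers": 0,"x": 0,"y": 0,"z": 0.45,"turn": 0},
    {"fingers": 0,"x": 0,"y": 0,"z": 0.45,"turn": 0},
    {"fingers": 0,"x": 0,"y": 0,"z": 0,"turn": 0},
    {"fingers": 0,"x": 0,"y": 0,"z": 0,"turn": 0}
  ]
}}

```text
time: 13.38
eef_pos: [502.4, -208.3, 69.5]
orientation: [[-0.982, -0.189, -0.0], [-0.189, 0.982, 0.0], [0.0, 0.0, -1.0]]
wrist_force: [-0.2, 0.2, 0.6]
finger_gap: 0.002
grasp_force: 0.0
```

```bash
python3 -c "
from st import *
st()"
```

```text
xf -37.430545363371316 y -31.706147932327042 tip z 61.54145032080126 yaw 10.86859685574567 [-0.18224372  0.20173924  0.6491773 ] 13.375
```

>>> {"op": "servo_tool", "data": {
  "series": [
    {"fingers": 0,"x": -0.1,"y": 0,"z": 0,"turn": 0},
    {"fingers": 0,"x": -0.1,"y": 0,"z": 0,"turn": 0},
    {"fingers": 0,"x": -0.08,"y": 0,"z": -0.04,"turn": 0},
    {"fingers": 0,"x": -0.07,"y": 0,"z": -0.05,"turn": 0},
    {"fingers": 0,"x": -0.07,"y": 0,"z": -0.05,"turn": 0},
    {"fingers": 0,"x": -0.07,"y": 0,"z": -0.04,"turn": 0},
    {"fingers": 0,"x": -0.07,"y": 0,"z": -0.04,"turn": 0},
    {"fingers": 0,"x": -0.07,"y": 0,"z": -0.04,"turn": 0},
    {"fingers": 0,"x": -0.1,"y": 0,"z": -0.045,"turn": 0},
    {"fingers": 0,"x": -0.1,"y": 0,"z": -0.045,"turn": 0}
  ]
}}

```text
time: 14.62
eef_pos: [534.3, -202.1, 83.4]
orientation: [[-0.982, -0.189, -0.002], [-0.189, 0.982, -0.0], [0.002, 0.0, -1.0]]
wrist_force: [-3.2, -2.1, -2.1]
finger_gap: 0.0
grasp_force: 1.6
```

>>> {"op": "servo_tool", "data": {
  "series": [
    {"fingers": 0,"x": 0,"y": 0,"z": 0,"turn": 0},
    {"fingers": 0,"x": 0,"y": 0,"z": -0.3,"turn": 0},
    {"fingers": 0,"x": 0,"y": 0,"z": -0.5,"turn": 0},
    {"fingers": 0,"x": 0,"y": 0,"z": -1,"turn": 0},
    {"fingers": 0,"x": 0,"y": 0,"z": -1,"turn": 0},
    {"fingers": 0,"x": 0.5,"y": 0,"z": -0.5,"turn": 0},
    {"fingers": 0,"x": 0.5,"y": 0,"z": 0,"turn": 0},
    {"fingers": 0,"x": 0,"y": 0,"z": 0,"turn": 0},
    {"fingers": 0,"x": 0,"y": 0,"z": 0,"turn": 0}
  ]
}}

```text
time: 15.75
eef_pos: [496.2, -209.8, 216.7]
orientation: [[-0.982, -0.188, 0.002], [-0.188, 0.982, -0.001], [-0.002, -0.001, -1.0]]
wrist_force: [-0.2, 0.1, 0.8]
finger_gap: -0.002
grasp_force: 0.0
```

```bash
python3 -c "
from st import *; from cb import *; from fit import fit
st(); c=cams.capture('scene');cb(c);print(fit(c)); c=cams.capture('side');cb(c);print(fit(c))
c2=cams.capture('scene')
cv2.imwrite('pics/end.png',np.hstack([cv2.resize(c['img'][150:270,170:270][...,::-1],(400,480)),cv2.resize(c2['img'][135:225,215:315][...,::-1],(400,480))]))"
```

```text
xf -43.81938439764531 y -32.06902017629599 tip z 208.67457327040998 yaw 10.829089008072756 [-0.17067747  0.06765084  0.75434697] 15.75
L (0, 6) {-127: 9, -97: 2, -82: 14, -52: 1, -37: 8, -7: 13, 7: 2, 37: 18, 82: 6, 97: 2, 112: 2}
L (9, 14.5) {-37: 1, 37: 11, 52: 5, 97: 2, 112: 2}
R (0, 6) {-127: 12, -97: 2, -82: 14, -52: 3, -37: 8, -7: 15, 7: 3, 37: 17, 52: 2, 82: 6, 97: 2, 112: 7, 127: 1}
R (9, 14.5) {37: 11, 52: 4}
(array([ 544.6, -168. ]), np.float64(10.95), np.float64(-972.944925117775), np.int64(1259))
L (0, 6) {-127: 9, -82: 11, -37: 15, -7: 5, 7: 6, 37: 16, 52: 2, 82: 15, 97: 3, 112: 2, 127: 8}
L (9, 14.5) {-127: 1, -37: 1, 37: 11, 52: 2, 82: 2, 97: 3, 112: 3, 127: 1}
R (0, 6) {-127: 7, -82: 10, -52: 1, -37: 10, -7: 5, 7: 6, 37: 14, 52: 2, 82: 12, 97: 3, 112: 2, 127: 4}
R (9, 14.5) {-82: 1, -37: 2, 7: 3, 37: 8, 52: 1, 97: 1, 112: 2}
(array([ 544.8, -164.3]), np.float64(11.2), np.float64(-1101.75274587274), np.int64(1375))
```

View pics/end.png

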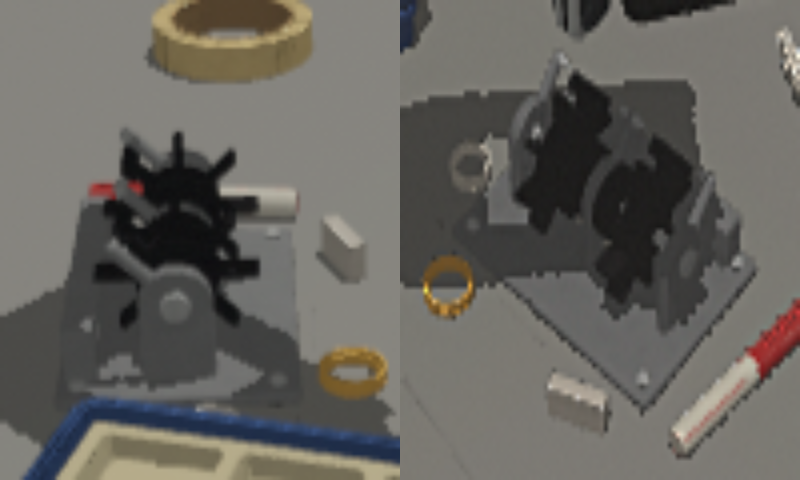

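Both crossbars sit at +45° between the pointers, at about (575,85) and (665,150) in the right crop. The counter and the loose things are where they were, and the hand is clear.

```bash
python3 -c "
from station import ticket
print(ticket.hand_in())"
```

```text
the job is handed in; nothing more can be done
None
```

Both thumbwheels are zeroed (left three clicks, right one), the counter and loose things look unmoved in the camera images, the hand is clear, and the job was handed in at about 16 s.

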